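Reverse the queue of specimen pots

TASK

The latest specimens are urgent, so the queue has to be turned round: move the four specimen pots from the white rack into the grey rack, one to a bay, in reverse order. The pot in the bay next to the white rack's black grip goes into the grey rack's bay farthest from its black grip, the next one into the next bay, and so on, until the pot that was farthest from the grip stands next to the grip of the grey rack. Keep the pots upright and set them down on the bay floors without dropping them.

Things in the scene. Friction and masses are not known exactly. Their poses are not given: they have to be found in the camera images.
- source_rack: White rack, fixed: 4 open bays in a row, black grip block at one end (to y 136, 18 high). Origin: centre of the bays' row at desk level; y along the row to the grip, z up. Bay centres x 0, y +75 (next to the grip), +25, -25, -75 mm; bays 46 x 46 inside, floor 4 above desk, walls 4 thick, tops at 16. Colour tabs on its -x side, to x -40. At the start a pot in each bay, order varies.
- receiving_rack: Grey rack, fixed, empty at the start, no tabs; otherwise the same as the white one: origin at the centre of the bays' row at desk level, y along the row to the black grip, z up; bay centres x 0, y +75 (next to the grip), +25, -25, -75 mm; bays 46 x 46 mm inside, floor 4 mm above the desk, wall tops at 16 mm; outside 54 mm wide, bays 204 mm long.
- pot_red: Loose closed specimen pot, upright: white round body 30 mm in diameter with a red screw lid on top, 32 mm in diameter and 17 mm high; 70 mm high in all, about 50 g. The lid (z = 53 to 70 mm) does not turn and can be gripped from above. Origin: centre of its underside; z up through the lid.
- pot_yellow: Loose closed specimen pot, upright: white round body 30 mm in diameter with a yellow screw lid on top, 32 mm in diameter and 17 mm high; 70 mm high in all, about 50 g. The lid (z = 53 to 70 mm) does not turn and can be gripped from above. Origin: centre of its underside; z up through the lid.
- pot_green: Loose closed specimen pot, upright: white round body 30 mm in diameter with a green screw lid on top, 32 mm in diameter and 17 mm high; 70 mm high in all, about 50 g. The lid (z = 53 to 70 mm) does not turn and can be gripped from above. Origin: centre of its underside; z up through the lid.
- pot_blue: Loose closed specimen pot, upright: white round body 30 mm in diameter with a blue screw lid on top, 32 mm in diameter and 17 mm high; 70 mm high in all, about 50 g. The lid (z = 53 to 70 mm) does not turn and can be gripped from above. Origin: centre of its underside; z up through the lid.
- tab_red: Fixed red label tab, 12 x 36 x 14 mm, clipped outside the white rack beside the bay in which the red-lidded pot stands at the start; it stays there as a record. Origin: on the desk surface, 27.5 mm to the -x side of that bay's centre in the rack's frame (axes parallel to the rack's).
- tab_yellow: Fixed yellow label tab, 12 x 36 x 14 mm, clipped outside the white rack beside the bay in which the yellow-lidded pot stands at the start; it stays there as a record. Origin: on the desk surface, 27.5 mm to the -x side of that bay's centre in the rack's frame (axes parallel to the rack's).
- tab_green: Fixed green label tab, 12 x 36 x 14 mm, clipped outside the white rack beside the bay in which the green-lidded pot stands at the start; it stays there as a record. Origin: on the desk surface, 27.5 mm to the -x side of that bay's centre in the rack's frame (axes parallel to the rack's).
- tab_blue: Fixed blue label tab, 12 x 36 x 14 mm, clipped outside the white rack beside the bay in which the blue-lidded pot stands at the start; it stays there as a record. Origin: on the desk surface, 27.5 mm to the -x side of that bay's centre in the rack's frame (axes parallel to the rack's).

How it is judged:
By the outcome, as a careful person would: the job done as asked, in the order asked, and still so for the second after the job is handed in, with the robot touching nothing.
It also fails if it takes over 106 s, if anything falls off the work surface, if the arm or the gripper's body presses on something with over 40 N, if the wrist force passes 120 N, or if a joint passes its speed limit or range.

ROBOT

A 7-joint arm with a two-finger parallel gripper is mounted at the origin on a cart in front of the work surface, level with it; the furniture and walls round the work are solid. World frame = base frame: x ahead of the robot, y to its left, z up, the work surface at z = 0. Lengths are in m, angles in degrees, forces in N, time in s.
With the tool pointing down it reaches from about 0.425 to 0.95 m from the base axis. Payload 4.7 kg.
Tool frame: the origin (TCP) lies midway between the tips of the shut fingers; the grasp point (between the pads) lies 19 mm behind it; z points along the fingers, x is the direction in which the jaws open and shut, and the axes are right-handed (so a half turn about z gives the same grasp; the last joint's range is limited). The gripper opens to 87 mm and grips with 3 to 60 N. Pads are 19 mm wide; open, the fingers measure 117 mm over their backs; the gripper's body (75 mm by 190 mm) begins 51 mm behind the grasp point.
Start: joints at [-69.093, 26.849, -2.785, 87.806, 1.381, 65.374, -4.715], TCP at [0.259, 0.623, 0.223] pointing down, gripper open.
Joint ranges: [-148.3, 148.3], [-19.14, 114.17], [-79.39, 73.82], [5.75, 140.21], [-59.74, 239.74], [12.07, 113.84], [-152.46, 152.46]. Speed limits (degrees/s): [147.25, 147.25, 180, 180, 180, 180, 180].

INTERFACE

Orientations are given as a 3x3 rotation matrix whose columns are the frame's x, y, z axes.
In Python, from rig import bot, vision gives the robot as it stands.
- The arm moves only by the tool send_rows, never from a script. Its arguments are lists of equal length, an entry for each row: "xyz": the shift along the tool's x, y, z in cm, a list of three; "twist": the turn, a rotation vector about the tool's x, y, z in rad, a list of three. A call has 1 to 20 rows; each row shifts and turns the commanded pose from where the row before left it, along the tool's axes as they then stand; what a row does not reach is not made up. A row lasts 1/8 s, in which the tool goes at most 62.5 mm and 10.7 degrees, less where a joint would pass 70% of its speed; a pose out of reach is approached as far as the arm can. A call is refused whole if a number of a shift passes 6.25 or a number of a turn 0.188, either way. A call with a gripper value outside its range is refused whole. "gripper" is the opening in per cent of the stroke, from 0 (shut) to 100 (fully open), set as the call begins (left out, the last holds). The fingers move at their own pace and stop on an object; "squeeze" is the grip in N (left out, the last holds). Time passes only in rows, so rows that do not move let the fingers close. It gives the time, the measured TCP pose, the force and the opening at its end, in the units of the state.
- bot.observe(): the state, without advancing time (a new reading comes with each control period).
- vision.get_image(name): name is "scene" or "top"; returns a dict with "color" (384x512x3 uint8, blue, green, red), "fx", "fy", "cx", "cy" (pixels), "k1" (the pictures are not rectified: a ray, as slopes to the right and down, at radius r is drawn at 1 + k1 r^2 times it, then the intrinsics apply), "xyz" and "orientation" of the camera in the world. Camera axes: x right, y down, z forward; pixel columns grow to the right and rows downward; lengths in m; the calibration is good to about 2 mm. A picture is of the moment at which its call begins. There is no depth.
- bot.close_job(): hands the job in, once; it reports no verdict.
The state is a dict: "t": time; "q": joint angles; "qd": joint speeds; "tau": joint torques, N m; "tcp_pos": TCP position; "tcp_rot": TCP orientation; "wrist_force": force on the tool from outside, world axes, zero at the start; "moment": the same for the moment, N m; "width": finger opening in m.
Only numpy, scipy, OpenCV 4.12 (cv2) and the standard library are available. Lean on these libraries where they do the work, as an engineer would, in place of code of your own. Each camera call takes 0.05 s, during which the arm holds its last target.

## Working session

There is one attempt and no reset: what is moved stays moved. The work goes in short steps, Python scripts to look and compute and a tool call to move; the robot and the scene stay as the last step left them, time stands still between calls to the robot, and variables do not carry over. Pictures are saved under pics/ and viewed, and the job is handed in when it is done.

Besides the shell and the picture viewer there is one more tool, called in YAML: its name, and indented under it one key for each argument. send_rows: Moves the arm, as the interface text tells. Its arguments: {"type":"object","properties":{"xyz":{"type":"array","items":{"type":"array","items":{"type":"number"}}},"twist":{"type":"array","items":{"type":"array","items":{"type":"number"}}},"gripper":{"type":"number"},"squeeze":{"type":"number"}},"required":["xyz","twist"]}

```bash
mkdir -p pics; ls; python3 - <<'E'
from rig import bot, vision
import cv2,json
s=bot.observe(); print({k:s[k] for k in ('t','tcp_pos','tcp_rot','width')})
for n in ('scene','top'):
    d=vision.get_image(n); cv2.imwrite(f'pics/{n}0.png',d['color']); print({k:v for k,v in d.items() if k!='color'})
E
```

```text
pics
{'t': 0.0, 'tcp_pos': array([0.2587658 , 0.62281048, 0.22152486]), 'tcp_rot': array([[ 3.83662250e-01,  9.23473242e-01, -6.70836092e-04],
       [ 9.23471572e-01, -3.83662833e-01, -1.75671118e-03],
       [-1.87965065e-03,  5.44857043e-05, -9.99998232e-01]]), 'width': 0.08668598118494436}
{'fx': 391.6133218831729, 'fy': 391.6133218831729, 'cx': 260.46323882790756, 'cy': 186.62417547741794, 'k1': -0.05645558999154567, 'xyz': array([ 0.00840091, -0.66738597,  0.37248667]), 'orientation': array([[ 0.75801275, -0.24912921,  0.60278628],
       [-0.65222334, -0.29607576,  0.69781363],
       [ 0.00462465, -0.92210291, -0.38691709]])}
{'fx': 397.03651662788656, 'fy': 397.03651662788656, 'cx': 253.8472897932291, 'cy': 187.95867026171481, 'k1': -0.026182817098453465, 'xyz': array([ 0.39269728, -0.04604015,  0.87851559]), 'orientation': array([[ 0.01608488, -0.98919098,  0.14574798],
       [-0.99985561, -0.01671194, -0.00307887],
       [ 0.00548132, -0.14567741, -0.98931696]])}
```

View pics/scene0.png

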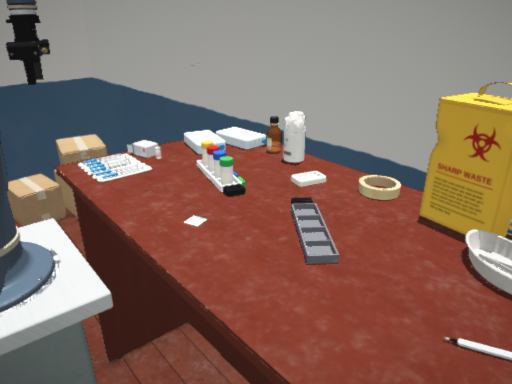

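View pics/top0.png

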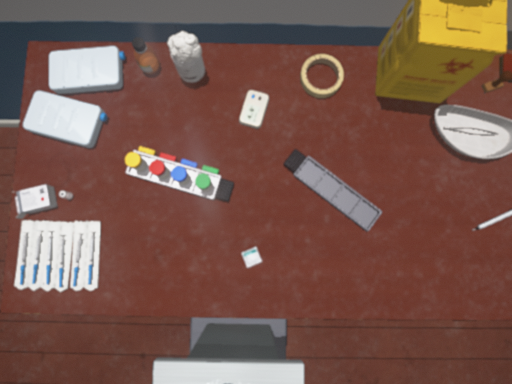

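The top picture shows the white rack around (180,175) with its grip at the right (224,190). The order from the grip is green (204,180), blue (180,174), red (157,168), yellow (133,160). The grey rack runs from its grip at (294,160) to (370,218). I'll enlarge both.

```bash
python3 - <<'E'
import cv2
im=cv2.imread('pics/top0.png')
for n,(x,y,w,h) in dict(w=(115,135,130,75),g=(275,140,115,95)).items():
    cv2.imwrite(f'pics/top0_{n}.png',cv2.resize(im[y:y+h,x:x+w],None,fx=6,fy=6,interpolation=cv2.INTER_CUBIC))
E
```

```text
(no output)
```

View pics/top0_w.png

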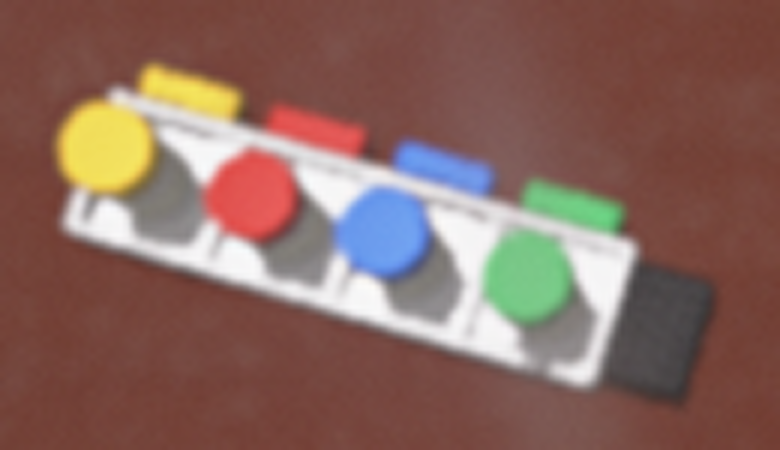

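View pics/top0_g.png

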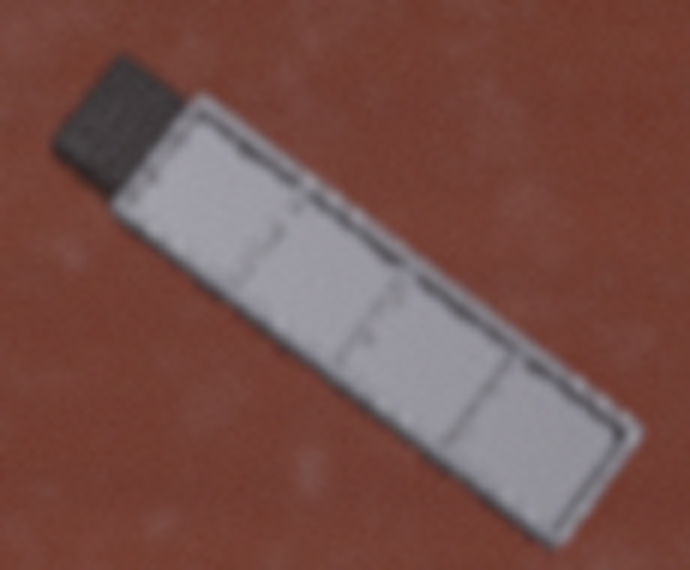

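```bash
cat > h.py <<'E'
import numpy as np, cv2
from scipy.optimize import least_squares
from rig import bot, vision
def cam(n):
    return vision.get_image(n)
def proj(d,P):
    P=np.atleast_2d(P); c=(P-d['xyz'])@np.array(d['orientation'])
    s=c[:,:2]/c[:,2:]; r2=(s**2).sum(1,keepdims=True); s=s*(1+d['k1']*r2)
    return s*[d['fx'],d['fy']]+[d['cx'],d['cy']]
def unproj(d,uv,z):
    uv=np.atleast_2d(uv).astype(float); t=(uv-[d['cx'],d['cy']])/[d['fx'],d['fy']]; s=t.copy()
    for _ in range(20): s=t/(1+d['k1']*(s**2).sum(1,keepdims=True))
    R=np.array(d['orientation']); v=np.c_[s,np.ones(len(s))]@R.T
    k=(z-d['xyz'][2])/v[:,2:]; return d['xyz']+k*v
def local(pose,L):
    x,y,a=pose; c,s=np.cos(a),np.sin(a); L=np.atleast_2d(L)
    return np.c_[x+c*L[:,0]-s*L[:,1], y+s*L[:,0]+c*L[:,1], L[:,2]]
def crop2px(c,x0,y0,f=6): return (np.array(c,float)+.5)/f-.5+[x0,y0]
E
python3 - <<'E'
from h import *
import json
d=cam('top'); sc=cam('scene')
def fit(px,L,g):
    f=lambda p:(proj(d,local(p,L))-px).ravel()
    r=least_squares(f,g); print('pose',r.x[:2],np.degrees(r.x[2]),'res',np.round(f(r.x),2)); return r.x
# white: image-right is +y rack; tabs (-x) side is image-up
pw=crop2px([(112,90),(636,242),(600,378),(66,226),],115,135)
w0=unproj(d,pw,.016); print(w0)
L=np.array([[-27,-102,16],[-27,102,16],[27,102,16],[27,-102,16]])/1000
v=w0[1]-w0[0]; W=fit(pw,L,[*w0[:,:2].mean(0),np.arctan2(-v[0],v[1])])
pg=crop2px([(200,94),(640,430),(555,545),(115,208)],275,140)
g0=unproj(d,pg,.016); v=g0[0]-g0[1]
# grip at image left-up => +y toward pg[0],pg[3]
ang=np.arctan2(-v[0],v[1]); x=np.array([np.cos(ang),np.sin(ang)])
sgn=1 if (g0[0]-g0[3])[:2]@x>0 else -1
L2=np.array([[sgn*27,102,16],[sgn*27,-102,16],[-sgn*27,-102,16],[-sgn*27,102,16]])/1000
G=fit(pg,L2,[*g0[:,:2].mean(0),ang])
lids=crop2px([(527,276),(383,231),(253,195),(106,145)],115,135)
P=unproj(d,lids,.073)
names=['green','blue','red','yellow']
c,s=np.cos(W[2]),np.sin(W[2])
for n,p in zip(names,P):
    q=p[:2]-W[:2]; print(n,np.round(p,4),'rack',np.round([c*q[0]+s*q[1],-s*q[0]+c*q[1]],4))
bays=local(G,[[0,y,0] for y in(-.075,-.025,.025,.075)]); print(np.round(bays,4))
json.dump(dict(W=list(W),G=list(G),P=P.tolist(),bays=bays.tolist()),open('m.json','w'))
th=np.linspace(0,2*np.pi,40)
for n,dd in(('top',d),('scene',sc)):
    K=4; im=cv2.resize(dd['color'],None,fx=K,fy=K,interpolation=cv2.INTER_CUBIC)
    def poly(X,col):
        cv2.polylines(im,[np.round((proj(dd,X)+.5)*K-.5).astype(int)],True,col,1)
    for pz in(W,G):
        poly(local(pz,L),(0,255,255)); poly(local(pz,L*[1,1,0]),(255,255,0))
        for y in(-.075,-.025,.025,.075):
            poly(local(pz,[[a*.023,y+b*.023,.016] for a,b in((1,1),(1,-1),(-1,-1),(-1,1))]),(0,255,0))
    for p in P:
        for z in(.057,.074): poly(np.c_[p[0]+.016*np.cos(th),p[1]+.016*np.sin(th),0*th+z],(255,0,255))
        poly(np.c_[p[0]+.015*np.cos(th),p[1]+.015*np.sin(th),0*th+.004],(255,0,255))
    if n=='top':
        cv2.imwrite('pics/ovA.png',im[540:840,460:1240][:, :]); cv2.imwrite('pics/ovB.png',im[560:940,1080:1560])
    else: cv2.imwrite('pics/ovC.png',im[520:1060,740:1400])
E
```

```text
[[0.60170257 0.221539   0.016     ]
 [0.54760167 0.02511284 0.016     ]
 [0.49703628 0.0368095  0.016     ]
 [0.55007502 0.235387   0.016     ]]
pose [0.54910448 0.12969824] 164.90913679252958 res [ 0.17 -0.01  0.43 -0.45 -0.66  0.24  0.07  0.22]
pose [ 0.51280437 -0.23206559] -37.23008104792688 res [-0.31 -0.28  0.67  0.19  0.46  0.56 -0.83 -0.53]
green [0.5249 0.0574 0.073 ] rack [0.0045 0.0761]
blue [0.5397 0.1075 0.073 ] rack [0.0033 0.0239]
red [0.5516 0.1529 0.073 ] rack [ 0.0036 -0.023 ]
yellow [0.5684 0.2047 0.073 ] rack [ 0.0009 -0.0775]
[[ 0.4674 -0.2918  0.    ]
 [ 0.4977 -0.252   0.    ]
 [ 0.5279 -0.2122  0.    ]
 [ 0.5582 -0.1723  0.    ]]
```

View pics/ovA.png

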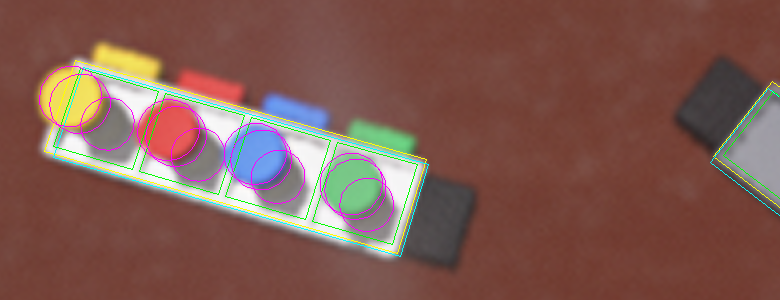

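View pics/ovB.png

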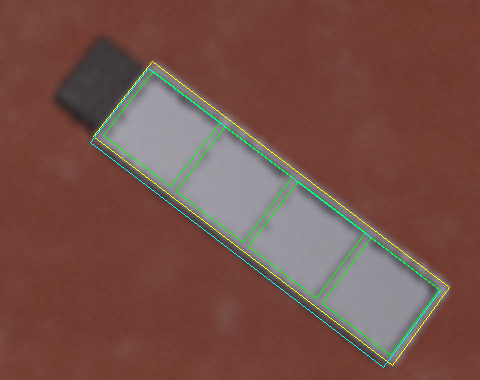

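View pics/ovC.png

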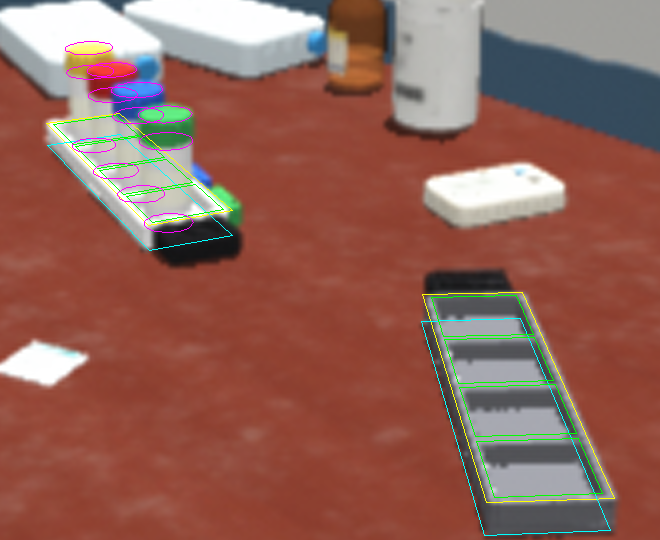

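The overlays agree to about 2–3 mm. The colour tabs confirm the order. Targets: green to bay -75, blue to -25, red to +25, yellow to +75. The first move turns the tool in place.

send_rows:
  xyz:
    - [0, 0, 0]
    - [0, 0, 0]
    - [0, 0, 0]
    - [0, 0, 0]
    - [0, 0, 0]
    - [0, 0, 0]
    - [0, 0, 0]
    - [0, 0, 0]
    - [0, 0, 0]
  twist:
    - [0, 0, 0.18]
    - [0, 0, 0.18]
    - [0, 0, 0.18]
    - [0, 0, 0.18]
    - [0, 0, 0.18]
    - [0, 0, 0.18]
    - [0, 0, 0.18]
    - [0, 0, 0.18]
    - [0, 0, 0]
  gripper: 100
  squeeze: 15

```text
t: 1.32
tcp_pos: [0.2587, 0.6233, 0.2223]
tcp_rot: [[0.966, -0.258, 0.0], [-0.258, -0.966, -0.001], [0.0, 0.001, -1.0]]
wrist_force: [-0.3, -0.6, -0.2]
width: 0.087
```

```bash
cat > go.py <<'E'
# usage: go.py x y z yaw_deg(tool x) : prints shift in tool axes (cm) and twist about z (rad)
import sys, numpy as np
from rig import bot
from scipy.spatial.transform import Rotation as Ro
x,y,z,a=map(float,sys.argv[1:]); s=bot.observe(); R=np.array(s['tcp_rot']); p=np.array(s['tcp_pos'])
a=np.radians(a); T=np.array([[np.cos(a),np.sin(a),0],[np.sin(a),-np.cos(a),0],[0,0,-1]])
print('t',s['t'],'p',p.round(4),'yaw',np.degrees(np.arctan2(R[1,0],R[0,0])).round(2),'w',round(s['width'],4),'F',np.round(s['wrist_force'],1),'q',np.round(s['q'],0))
print('shift cm in present axes',(R.T@([x,y,z]-p)*100).round(2),'in target axes',(T.T@([x,y,z]-p)*100).round(2),'twist',Ro.from_matrix(R.T@T).as_rotvec().round(3))
E
python3 go.py .5249 .0574 .20 -15.1
```

```text
t 1.325 p [0.2587 0.6233 0.2223] yaw -14.93 w 0.087 F [-0.3 -0.6 -0.2] q [-81.  27.  15.  89.  -8.  65. -80.]
shift cm in present axes [40.3  47.82  2.26] in target axes [40.44 47.7   2.23] twist [ 0.001 -0.     0.003]
```

send_rows:
  xyz:
    - [3.36, 3.98, 0.19]
    - [3.36, 3.98, 0.19]
    - [3.36, 3.98, 0.19]
    - [3.36, 3.98, 0.19]
    - [3.36, 3.98, 0.19]
    - [3.36, 3.98, 0.19]
    - [3.36, 3.98, 0.19]
    - [3.36, 3.98, 0.19]
    - [3.36, 3.98, 0.19]
    - [3.36, 3.98, 0.19]
    - [3.36, 3.98, 0.19]
    - [3.36, 3.98, 0.19]
    - [0, 0, 0]
    - [0, 0, 0]
  twist:
    - [0, 0, 0]
    - [0, 0, 0]
    - [0, 0, 0]
    - [0, 0, 0]
    - [0, 0, 0]
    - [0, 0, 0]
    - [0, 0, 0]
    - [0, 0, 0]
    - [0, 0, 0]
    - [0, 0, 0]
    - [0, 0, 0]
    - [0, 0, 0]
    - [0, 0, 0]
    - [0, 0, 0]

```text
t: 3.08
tcp_pos: [0.5239, 0.0579, 0.1996]
tcp_rot: [[0.966, -0.258, -0.001], [-0.258, -0.966, 0.001], [-0.001, -0.0, -1.0]]
wrist_force: [0.2, 0.6, 0.5]
width: 0.0867
```

```bash
python3 go.py .5249 .0574 .045 -15.1
```

```text
t 3.075 p [0.5239 0.0579 0.1996] yaw -14.96 w 0.0867 F [0.2 0.6 0.5] q [-36.  15.  31. 111.  -9.  56. -16.]
shift cm in present axes [ 0.12  0.03 15.46] in target axes [ 0.11  0.02 15.46] twist [-0.     0.001  0.003]
```

send_rows:
  xyz:
    - [0.1, 0, 4]
    - [0, 0, 4]
    - [0, 0, 4]
    - [0, 0, 2.4]
    - [0, 0, 1]
    - [0, 0, 0]
    - [0, 0, 0]
  twist:
    - [0, 0, 0]
    - [0, 0, 0]
    - [0, 0, 0]
    - [0, 0, 0]
    - [0, 0, 0]
    - [0, 0, 0]
    - [0, 0, 0]

```text
t: 3.95
tcp_pos: [0.5259, 0.0577, 0.0468]
tcp_rot: [[0.966, -0.259, 0.002], [-0.259, -0.966, 0.001], [0.002, -0.001, -1.0]]
wrist_force: [1.0, 0.4, 0.7]
width: 0.0869
```

```bash
python3 - <<'E'
from h import *
d=cam('scene'); cv2.imwrite('pics/s1.png',cv2.resize(d['color'][60:240,140:360],None,fx=3,fy=3,interpolation=cv2.INTER_CUBIC))
E
python3 go.py .5249 .0574 .045 -15.1
```

```text
t 4.0 p [0.5259 0.0575 0.0468] yaw -15.03 w 0.0874 F [-0.4 -0.5  0.7] q [-30.  28.  25. 118. -19.  38.  -8.]
shift cm in present axes [-0.1   0.04  0.18] in target axes [-0.1   0.04  0.18] twist [-0.001 -0.002  0.001]
```

View pics/s1.png

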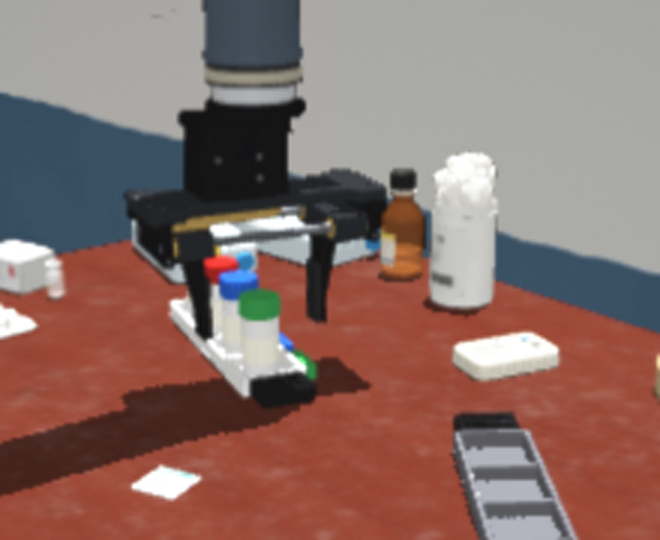

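Fingertips at crop (203,330) and (318,312) straddle the green lid at (259,300). I'll close the fingers.

send_rows:
  xyz:
    - [0, 0, 0.1]
    - [0, 0, 0]
    - [0, 0, 0]
    - [0, 0, 0]
    - [0, 0, 0]
    - [0, 0, 0]
    - [0, 0, 0]
    - [0, 0, 0]
  twist:
    - [0, 0, 0]
    - [0, 0, 0]
    - [0, 0, 0]
    - [0, 0, 0]
    - [0, 0, 0]
    - [0, 0, 0]
    - [0, 0, 0]
    - [0, 0, 0]
  gripper: 10
  squeeze: 15

```text
t: 5.0
tcp_pos: [0.5251, 0.0571, 0.0447]
tcp_rot: [[0.966, -0.26, -0.0], [-0.26, -0.966, 0.0], [-0.0, -0.0, -1.0]]
wrist_force: [0.9, 0.2, 0.5]
width: 0.0314
```

```bash
python3 go.py .4674 -.2918 .155 -37.2
```

```text
t 5.0 p [0.5251 0.0571 0.0447] yaw -15.07 w 0.0314 F [0.9 0.2 0.5] q [-30.  28.  25. 118. -19.  38.  -8.]
shift cm in present axes [  3.5   35.19 -11.03] in target axes [ 16.5   31.28 -11.03] twist [-0.     0.     0.386]
```

send_rows:
  xyz:
    - [0, 0, -1]
    - [0, 0, -2.5]
    - [0, 0, -2.5]
    - [0, 0, -2.5]
    - [0, 0, -2.5]
    - [2, 3.9, 0]
    - [2, 3.9, 0]
    - [2, 3.9, 0]
    - [2.1, 3.9, 0]
    - [2.1, 3.9, 0]
    - [2.1, 3.9, 0]
    - [2.1, 3.9, 0]
    - [2.1, 3.9, 0]
    - [0, 0, 0]
    - [0, 0, 0]
  twist:
    - [0, 0, 0]
    - [0, 0, 0]
    - [0, 0, 0.129]
    - [0, 0, 0.129]
    - [0, 0, 0.129]
    - [0, 0, 0]
    - [0, 0, 0]
    - [0, 0, 0]
    - [0, 0, 0]
    - [0, 0, 0]
    - [0, 0, 0]
    - [0, 0, 0]
    - [0, 0, 0]
    - [0, 0, 0]
    - [0, 0, 0]

```text
t: 6.88
tcp_pos: [0.4677, -0.2905, 0.1548]
tcp_rot: [[0.796, -0.605, 0.0], [-0.605, -0.796, 0.001], [-0.001, -0.001, -1.0]]
wrist_force: [0.2, 1.0, -0.8]
width: 0.0315
```

```bash
cat > look.py <<'E'
import sys,json
from h import *
m=json.load(open('m.json'))
tag=sys.argv[1]
for n,(x,y,w,h) in dict(top=(275,130,125,105),scene=(250,140,140,130)).items():
    d=cam(n); K=5 if n=='top' else 5
    cv2.imwrite(f'pics/{tag}_{n}.png',cv2.resize(d['color'][y:y+h,x:x+w],None,fx=K,fy=K,interpolation=cv2.INTER_CUBIC))
E
python3 look.py p1; python3 go.py .4674 -.2918 .046 -37.2
```

```text
t 6.975 p [ 0.4682 -0.2895  0.1547] yaw -37.11 w 0.0311 F [ 1.   0.2 -0.9] q [ -4.  23.  40. 111. -18.  53.   9.]
shift cm in present axes [ 0.09  0.24 10.87] in target axes [ 0.08  0.23 10.87] twist [-0.001  0.001  0.002]
```

View pics/p1_scene.png

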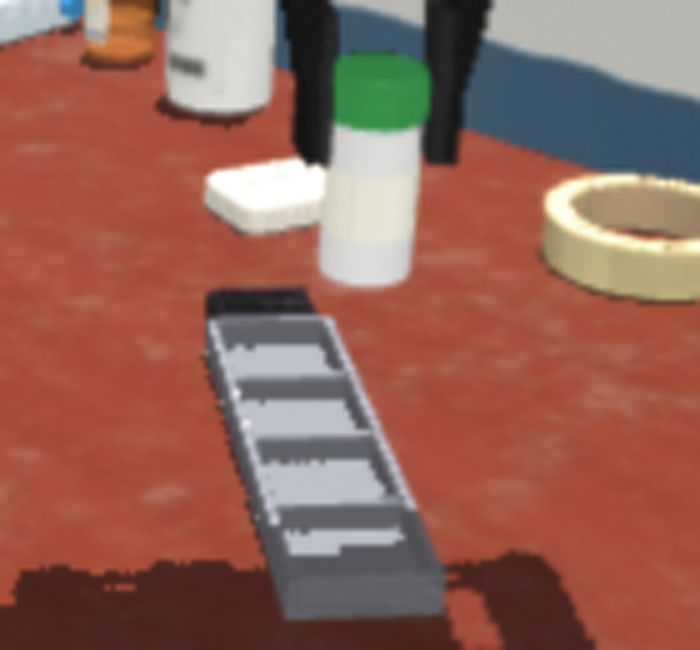

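The pot hangs upright: its 16 px lean matches what perspective predicts. I'll lower it, slowing near the floor.

send_rows:
  xyz:
    - [0.1, 0.2, 3]
    - [0, 0, 3]
    - [0, 0, 2]
    - [0, 0, 1.2]
    - [0, 0, 0.8]
    - [0, 0, 0.5]
    - [0, 0, 0.2]
    - [0, 0, 0]
    - [0, 0, 0]
  twist:
    - [0, 0, 0]
    - [0, 0, 0]
    - [0, 0, 0]
    - [0, 0, 0]
    - [0, 0, 0]
    - [0, 0, 0]
    - [0, 0, 0]
    - [0, 0, 0]
    - [0, 0, 0]

```text
t: 8.1
tcp_pos: [0.4674, -0.2935, 0.0481]
tcp_rot: [[0.796, -0.605, 0.001], [-0.605, -0.796, -0.0], [0.001, -0.0, -1.0]]
wrist_force: [0.7, -0.3, -0.2]
width: 0.0312
```

```bash
python3 look.py p2; python3 go.py .4674 -.2918 .0447 -37.2
```

```text
t 8.2 p [ 0.4674 -0.2934  0.048 ] yaw -37.24 w 0.0313 F [-0.6  0.3 -0.4] q [  2.  32.  34. 115. -27.  41.  15.]
shift cm in present axes [-0.1  -0.13  0.33] in target axes [-0.1  -0.13  0.33] twist [-0.    -0.    -0.001]
```

View pics/p2_scene.png

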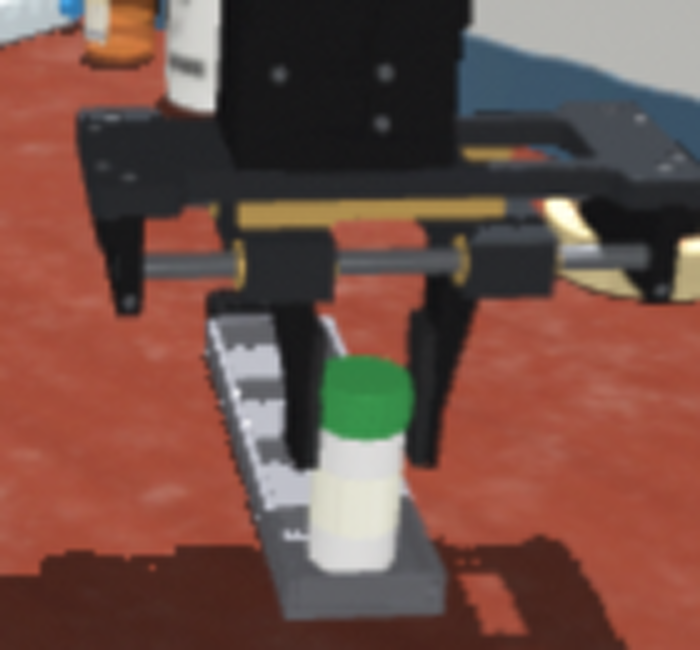

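The pot is over the end bay, its underside at crop (353,565). I'll lower the last 3 mm gently.

send_rows:
  xyz:
    - [-0.1, -0.1, 0.15]
    - [0, 0, 0.1]
    - [0, 0, 0.1]
    - [0, 0, 0]
    - [0, 0, 0]
  twist:
    - [0, 0, 0]
    - [0, 0, 0]
    - [0, 0, 0]
    - [0, 0, 0]
    - [0, 0, 0]

```text
t: 8.82
tcp_pos: [0.4671, -0.2919, 0.0446]
tcp_rot: [[0.796, -0.605, 0.0], [-0.605, -0.796, 0.001], [-0.0, -0.001, -1.0]]
wrist_force: [-1.0, 1.1, 6.7]
width: 0.0314
```

```bash
python3 go.py .4674 -.2918 .0447 -37.2
```

```text
t 8.825 p [ 0.4671 -0.2919  0.0446] yaw -37.24 w 0.0314 F [-1.   1.1  6.7] q [  2.  32.  34. 115. -27.  41.  16.]
shift cm in present axes [ 0.02 -0.03 -0.01] in target axes [ 0.02 -0.03 -0.01] twist [-0.001  0.    -0.001]
```

Contact at 6.7 N, at the grasp height. I'll release it and go up.

send_rows:
  xyz:
    - [0, 0, 0]
    - [0, 0, 0]
    - [0, 0, 0]
    - [0, 0, 0]
    - [0, 0, 0]
    - [0, 0, 0]
    - [0, 0, -2]
    - [0, 0, -3]
    - [0, 0, -3.5]
    - [0, 0, -3.5]
    - [0, 0, 0]
    - [0, 0, 0]
  twist:
    - [0, 0, 0]
    - [0, 0, 0]
    - [0, 0, 0]
    - [0, 0, 0]
    - [0, 0, 0]
    - [0, 0, 0]
    - [0, 0, 0]
    - [0, 0, -0.129]
    - [0, 0, -0.129]
    - [0, 0, -0.129]
    - [0, 0, 0]
    - [0, 0, 0]
  gripper: 100

```text
t: 10.32
tcp_pos: [0.4666, -0.2915, 0.1636]
tcp_rot: [[0.965, -0.261, -0.001], [-0.261, -0.965, 0.001], [-0.001, -0.001, -1.0]]
wrist_force: [-0.1, -0.2, 0.0]
width: 0.0872
```

```bash
python3 look.py p3; python3 go.py .5397 .1075 .165 -15.1
```

```text
t 10.425 p [ 0.4663 -0.2913  0.1629] yaw -15.1 w 0.0872 F [ 0.6  0.8 -0.7] q [  0.  21.  35. 110. -15.  53.  27.]
shift cm in present axes [ -3.3  -40.42  -0.19] in target axes [ -3.3  -40.42  -0.21] twist [-0.     0.003  0.   ]
```

View pics/p3_scene.png

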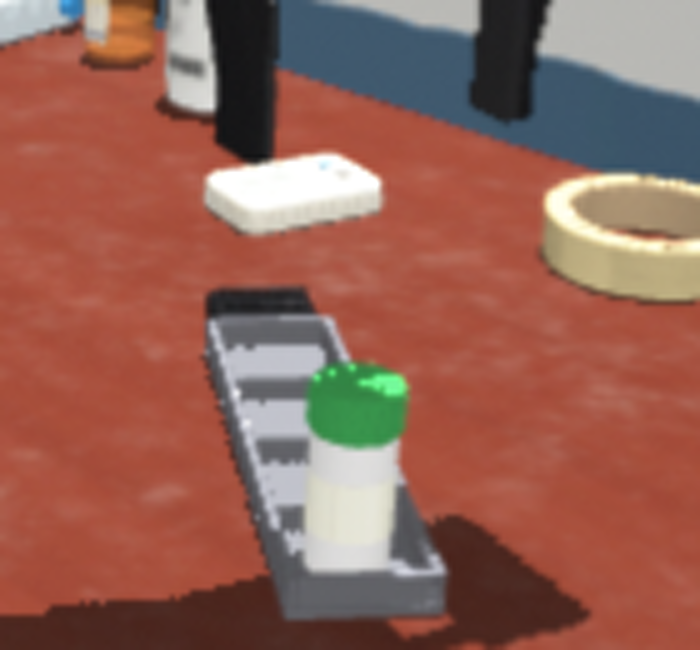

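Green stands upright in the end bay (crop 350,560). Next is blue.

send_rows:
  xyz:
    - [-0.41, -5.05, 0]
    - [-0.41, -5.05, 0]
    - [-0.41, -5.05, 0]
    - [-0.41, -5.05, 0]
    - [-0.41, -5.05, 0]
    - [-0.41, -5.05, 0]
    - [-0.41, -5.05, 0]
    - [-0.41, -5.05, 0]
    - [0, 0, 0]
    - [0, 0, 0]
    - [0, 0, 3.5]
    - [0, 0, 3.5]
    - [0, 0, 2.5]
    - [0, 0, 1.5]
    - [0, 0, 0.6]
    - [0, 0, 0]
    - [0, 0, 0]
  twist:
    - [0, 0, 0]
    - [0, 0, 0]
    - [0, 0, 0]
    - [0, 0, 0]
    - [0, 0, 0]
    - [0, 0, 0]
    - [0, 0, 0]
    - [0, 0, 0]
    - [0, 0, 0]
    - [0, 0, 0]
    - [0, 0, 0]
    - [0, 0, 0]
    - [0, 0, 0]
    - [0, 0, 0]
    - [0, 0, 0]
    - [0, 0, 0]
    - [0, 0, 0]

```text
t: 12.55
tcp_pos: [0.5411, 0.1067, 0.0491]
tcp_rot: [[0.966, -0.26, 0.002], [-0.26, -0.966, 0.001], [0.001, -0.001, -1.0]]
wrist_force: [-0.0, 0.1, -0.6]
width: 0.0868
```

```bash
python3 go.py .5397 .1075 .045 -15.1
```

```text
t 12.55 p [0.5411 0.1067 0.0491] yaw -15.08 w 0.0868 F [-0.   0.1 -0.6] q [-34.  29.  24. 115. -18.  39. -14.]
shift cm in present axes [-0.16 -0.04  0.41] in target axes [-0.16 -0.04  0.41] twist [-0.001 -0.001  0.   ]
```

send_rows:
  xyz:
    - [-0.1, 0, 0.4]
    - [0, 0, 0]
  twist:
    - [0, 0, 0]
    - [0, 0, 0]

```text
t: 12.8
tcp_pos: [0.5392, 0.1072, 0.0442]
tcp_rot: [[0.966, -0.26, -0.0], [-0.26, -0.966, 0.0], [-0.0, -0.0, -1.0]]
wrist_force: [0.1, -0.2, 1.2]
width: 0.0872
```

send_rows:
  xyz:
    - [0, 0, 0]
    - [0, 0, 0]
    - [0, 0, 0]
    - [0, 0, 0]
    - [0, 0, 0]
    - [0, 0, 0]
    - [0, 0, 0]
  twist:
    - [0, 0, 0]
    - [0, 0, 0]
    - [0, 0, 0]
    - [0, 0, 0]
    - [0, 0, 0]
    - [0, 0, 0]
    - [0, 0, 0]
  gripper: 10
  squeeze: 15

```text
t: 13.68
tcp_pos: [0.5395, 0.107, 0.0442]
tcp_rot: [[0.966, -0.26, 0.0], [-0.26, -0.966, 0.0], [0.0, -0.0, -1.0]]
wrist_force: [0.6, -0.5, -0.2]
width: 0.0315
```

```bash
python3 go.py .4977 -.2520 .155 -37.2
```

```text
t 13.675 p [0.5395 0.107  0.0442] yaw -15.07 w 0.0315 F [ 0.6 -0.5 -0.2] q [-33.  30.  23. 115. -18.  39. -14.]
shift cm in present axes [  5.3   35.75 -11.08] in target axes [ 18.38  31.12 -11.08] twist [-0.    -0.     0.386]
```

send_rows:
  xyz:
    - [0, 0, -1]
    - [0, 0, -2.5]
    - [0, 0, -2.5]
    - [0, 0, -2.5]
    - [0, 0, -2.5]
    - [2.3, 3.9, 0]
    - [2.3, 3.9, 0]
    - [2.3, 3.9, 0]
    - [2.3, 3.9, 0]
    - [2.3, 3.9, 0]
    - [2.3, 3.9, 0]
    - [2.3, 3.9, 0]
    - [2.3, 3.9, 0]
    - [0, 0, 0]
    - [0, 0, 2.5]
    - [0, 0, 3]
    - [0, 0, 2.2]
    - [0, 0, 1]
    - [0, 0, 0]
    - [0, 0, 0]
  twist:
    - [0, 0, 0]
    - [0, 0, 0]
    - [0, 0, 0.129]
    - [0, 0, 0.129]
    - [0, 0, 0.129]
    - [0, 0, 0]
    - [0, 0, 0]
    - [0, 0, 0]
    - [0, 0, 0]
    - [0, 0, 0]
    - [0, 0, 0]
    - [0, 0, 0]
    - [0, 0, 0]
    - [0, 0, 0]
    - [0, 0, 0]
    - [0, 0, 0]
    - [0, 0, 0]
    - [0, 0, 0]
    - [0, 0, 0]
    - [0, 0, 0]

```text
t: 16.18
tcp_pos: [0.4978, -0.2529, 0.0681]
tcp_rot: [[0.796, -0.605, 0.002], [-0.605, -0.796, -0.0], [0.002, -0.001, -1.0]]
wrist_force: [1.2, 0.1, -0.1]
width: 0.0314
```

```bash
python3 look.py p4; python3 go.py .4977 -.2520 .0442 -37.2
```

```text
t 16.275 p [ 0.4977 -0.2529  0.0681] yaw -37.24 w 0.031 F [-0.2  0.3 -0.8] q [ -3.  30.  34. 114. -24.  43.   8.]
shift cm in present axes [-0.06 -0.07  2.39] in target axes [-0.06 -0.07  2.39] twist [-0.001 -0.002 -0.001]
```

View pics/p4_scene.png

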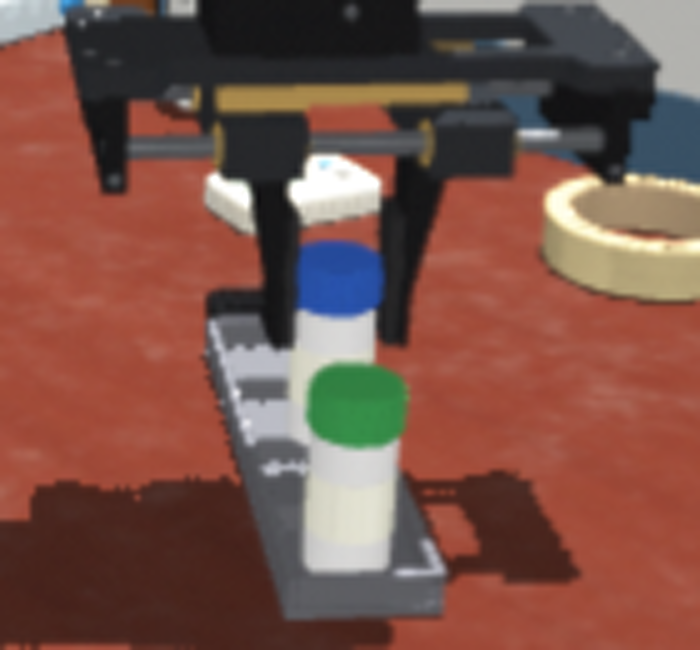

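Blue is above the second bay, upright, with a clear gap to green. I'll lower it.

send_rows:
  xyz:
    - [0, -0.1, 1.2]
    - [0, 0, 0.7]
    - [0, 0, 0.25]
    - [0, 0, 0.1]
    - [0, 0, 0.1]
    - [0, 0, 0]
    - [0, 0, 0]
  twist:
    - [0, 0, 0]
    - [0, 0, 0]
    - [0, 0, 0]
    - [0, 0, 0]
    - [0, 0, 0]
    - [0, 0, 0]
    - [0, 0, 0]

```text
t: 17.15
tcp_pos: [0.4978, -0.2521, 0.0441]
tcp_rot: [[0.796, -0.605, 0.001], [-0.605, -0.796, 0.0], [0.0, -0.0, -1.0]]
wrist_force: [-0.7, -0.1, 4.5]
width: 0.0313
```

```bash
python3 go.py .4977 -.2520 .0442 -37.2
```

```text
t 17.15 p [ 0.4978 -0.2521  0.0441] yaw -37.25 w 0.0313 F [-0.7 -0.1  4.5] q [ -2.  32.  32. 114. -26.  41.   9.]
shift cm in present axes [-0.02  0.   -0.01] in target axes [-0.02  0.   -0.01] twist [-0.    -0.    -0.001]
```

Blue is on the floor (4.5 N). I'll release it and go up.

send_rows:
  xyz:
    - [0, 0, 0]
    - [0, 0, 0]
    - [0, 0, 0]
    - [0, 0, 0]
    - [0, 0, 0]
    - [0, 0, 0]
    - [0, 0, -2]
    - [0, 0, -3]
    - [0, 0, -3.5]
    - [0, 0, -3.5]
    - [0, 0, 0]
    - [0, 0, 0]
  twist:
    - [0, 0, 0]
    - [0, 0, 0]
    - [0, 0, 0]
    - [0, 0, 0]
    - [0, 0, 0]
    - [0, 0, 0]
    - [0, 0, 0]
    - [0, 0, -0.129]
    - [0, 0, -0.129]
    - [0, 0, -0.129]
    - [0, 0, 0]
    - [0, 0, 0]
  gripper: 100

```text
t: 18.65
tcp_pos: [0.4972, -0.2516, 0.1631]
tcp_rot: [[0.965, -0.261, -0.001], [-0.261, -0.965, 0.001], [-0.001, -0.001, -1.0]]
wrist_force: [-0.2, -0.3, -1.2]
width: 0.0873
```

```bash
python3 go.py .5516 .1529 .165 -15.1
```

```text
t 18.65 p [ 0.4972 -0.2516  0.1631] yaw -15.12 w 0.0873 F [-0.2 -0.3 -1.2] q [ -3.  21.  32. 109. -14.  53.  21.]
shift cm in present axes [ -5.3  -40.47  -0.17] in target axes [ -5.28 -40.47  -0.19] twist [-0.001  0.001 -0.   ]
```

send_rows:
  xyz:
    - [-0.67, -5.06, 0]
    - [-0.67, -5.06, 0]
    - [-0.67, -5.06, 0]
    - [-0.67, -5.06, 0]
    - [-0.67, -5.06, 0]
    - [-0.67, -5.06, 0]
    - [-0.67, -5.06, 0]
    - [-0.67, -5.06, 0]
    - [0, 0, 0]
    - [0, 0, 0]
    - [0, 0, 3.5]
    - [0, 0, 3.5]
    - [0, 0, 2.5]
    - [0, 0, 1.5]
    - [0, 0, 0.7]
    - [0, 0, 0]
    - [0, 0, 0]
  twist:
    - [0, 0, 0]
    - [0, 0, 0]
    - [0, 0, 0]
    - [0, 0, 0]
    - [0, 0, 0]
    - [0, 0, 0]
    - [0, 0, 0]
    - [0, 0, 0]
    - [0, 0, 0]
    - [0, 0, 0]
    - [0, 0, 0]
    - [0, 0, 0]
    - [0, 0, 0]
    - [0, 0, 0]
    - [0, 0, 0]
    - [0, 0, 0]
    - [0, 0, 0]

```text
t: 20.78
tcp_pos: [0.5519, 0.1529, 0.0476]
tcp_rot: [[0.966, -0.26, 0.002], [-0.26, -0.966, 0.001], [0.001, -0.001, -1.0]]
wrist_force: [-0.0, 0.1, 0.3]
width: 0.0868
```

```bash
python3 go.py .5516 .1529 .045 -15.1
```

```text
t 20.775 p [0.5519 0.1529 0.0476] yaw -15.08 w 0.0868 F [-0.   0.1  0.3] q [-36.  31.  22. 112. -17.  40. -19.]
shift cm in present axes [-0.03  0.01  0.26] in target axes [-0.03  0.01  0.26] twist [-0.001 -0.001  0.   ]
```

send_rows:
  xyz:
    - [0, 0, 0.25]
    - [0, 0, 0]
  twist:
    - [0, 0, 0]
    - [0, 0, 0]

```text
t: 21.02
tcp_pos: [0.5512, 0.153, 0.0444]
tcp_rot: [[0.966, -0.26, 0.0], [-0.26, -0.966, 0.0], [0.0, -0.0, -1.0]]
wrist_force: [1.1, 0.5, 0.3]
width: 0.0868
```

send_rows:
  xyz:
    - [0, 0, 0]
    - [0, 0, 0]
    - [0, 0, 0]
    - [0, 0, 0]
    - [0, 0, 0]
    - [0, 0, 0]
    - [0, 0, 0]
  twist:
    - [0, 0, 0]
    - [0, 0, 0]
    - [0, 0, 0]
    - [0, 0, 0]
    - [0, 0, 0]
    - [0, 0, 0]
    - [0, 0, 0]
  gripper: 10
  squeeze: 15

```text
t: 21.9
tcp_pos: [0.5512, 0.1529, 0.0443]
tcp_rot: [[0.966, -0.26, 0.0], [-0.26, -0.966, 0.0], [0.0, -0.0, -1.0]]
wrist_force: [0.0, 0.3, -0.2]
width: 0.0315
```

```bash
python3 go.py .5279 -.2122 .155 -37.2
```

```text
t 21.9 p [0.5512 0.1529 0.0443] yaw -15.07 w 0.0315 F [ 0.   0.3 -0.2] q [-36.  31.  22. 112. -17.  40. -19.]
shift cm in present axes [  7.24  35.86 -11.08] in target axes [ 20.21  30.49 -11.07] twist [-0.    -0.     0.386]
```

send_rows:
  xyz:
    - [0, 0, -1]
    - [0, 0, -2.5]
    - [0, 0, -2.5]
    - [0, 0, -2.5]
    - [0, 0, -2.5]
    - [2.53, 3.81, 0]
    - [2.53, 3.81, 0]
    - [2.53, 3.81, 0]
    - [2.53, 3.81, 0]
    - [2.53, 3.81, 0]
    - [2.53, 3.81, 0]
    - [2.53, 3.81, 0]
    - [2.53, 3.81, 0]
    - [0, 0, 0]
    - [0, 0, 2.5]
    - [0, 0, 3]
    - [0, 0, 2.2]
    - [0, 0, 1]
    - [0, 0, 0]
    - [0, 0, 0]
  twist:
    - [0, 0, 0]
    - [0, 0, 0]
    - [0, 0, 0.129]
    - [0, 0, 0.129]
    - [0, 0, 0.129]
    - [0, 0, 0]
    - [0, 0, 0]
    - [0, 0, 0]
    - [0, 0, 0]
    - [0, 0, 0]
    - [0, 0, 0]
    - [0, 0, 0]
    - [0, 0, 0]
    - [0, 0, 0]
    - [0, 0, 0]
    - [0, 0, 0]
    - [0, 0, 0]
    - [0, 0, 0]
    - [0, 0, 0]
    - [0, 0, 0]

```text
t: 24.4
tcp_pos: [0.5286, -0.2124, 0.0682]
tcp_rot: [[0.796, -0.605, 0.002], [-0.605, -0.796, -0.0], [0.002, -0.001, -1.0]]
wrist_force: [0.4, 0.4, 0.2]
width: 0.0313
```

```bash
python3 look.py p5; python3 go.py .5279 -.2122 .0443 -37.2
```

```text
t 24.5 p [ 0.5285 -0.2124  0.0682] yaw -37.24 w 0.0314 F [ 0.1  1.  -1.2] q [ -6.  30.  32. 112. -23.  44.   2.]
shift cm in present axes [-0.07  0.02  2.39] in target axes [-0.06  0.02  2.39] twist [-0.001 -0.002 -0.001]
```

View pics/p5_scene.png

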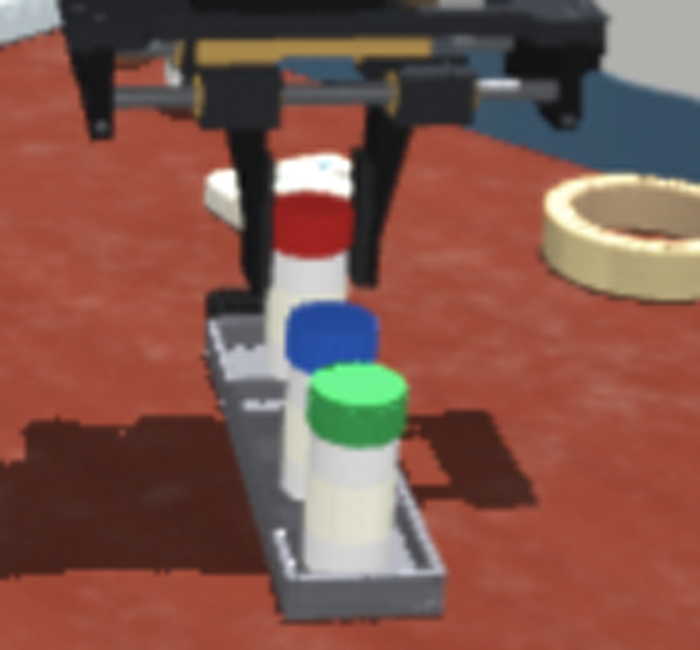

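Red is upright above the third bay; blue and green stand upright in front of it. I'll lower it.

send_rows:
  xyz:
    - [0, 0, 1.2]
    - [0, 0, 0.7]
    - [0, 0, 0.25]
    - [0, 0, 0.1]
    - [0, 0, 0.1]
    - [0, 0, 0]
    - [0, 0, 0]
  twist:
    - [0, 0, 0]
    - [0, 0, 0]
    - [0, 0, 0]
    - [0, 0, 0]
    - [0, 0, 0]
    - [0, 0, 0]
    - [0, 0, 0]

```text
t: 25.38
tcp_pos: [0.5281, -0.2124, 0.0441]
tcp_rot: [[0.796, -0.605, 0.001], [-0.605, -0.796, 0.0], [0.0, -0.0, -1.0]]
wrist_force: [-1.0, 0.0, 4.4]
width: 0.0311
```

```bash
python3 go.py .5279 -.2122 .0443 -37.2
```

```text
t 25.375 p [ 0.5281 -0.2124  0.0441] yaw -37.24 w 0.0311 F [-1.   0.   4.4] q [ -5.  32.  30. 113. -24.  41.   3.]
shift cm in present axes [-0.02 -0.   -0.02] in target axes [-0.02 -0.   -0.02] twist [-0.    -0.    -0.001]
```

send_rows:
  xyz:
    - [0, 0, 0]
    - [0, 0, 0]
    - [0, 0, 0]
    - [0, 0, 0]
    - [0, 0, 0]
    - [0, 0, 0]
    - [0, 0, -2]
    - [0, 0, -3]
    - [0, 0, -3.5]
    - [0, 0, -3.5]
    - [0, 0, 0]
    - [0, 0, 0]
  twist:
    - [0, 0, 0]
    - [0, 0, 0]
    - [0, 0, 0]
    - [0, 0, 0]
    - [0, 0, 0]
    - [0, 0, 0]
    - [0, 0, 0]
    - [0, 0, -0.129]
    - [0, 0, -0.129]
    - [0, 0, -0.129]
    - [0, 0, 0]
    - [0, 0, 0]
  gripper: 100

```text
t: 26.88
tcp_pos: [0.5275, -0.2121, 0.164]
tcp_rot: [[0.965, -0.261, 0.0], [-0.261, -0.965, 0.0], [-0.0, -0.0, -1.0]]
wrist_force: [0.3, 1.0, -0.6]
width: 0.0871
```

```bash
python3 go.py .5684 .2047 .165 -15.1
```

```text
t 26.875 p [ 0.5275 -0.2121  0.164 ] yaw -15.13 w 0.0871 F [ 0.3  1.  -0.6] q [ -6.  22.  30. 108. -14.  54.  16.]
shift cm in present axes [ -6.93 -41.31  -0.09] in target axes [ -6.91 -41.31  -0.1 ] twist [-0.  0. -0.]
```

send_rows:
  xyz:
    - [-0.87, -5.16, 0]
    - [-0.87, -5.16, 0]
    - [-0.87, -5.16, 0]
    - [-0.87, -5.16, 0]
    - [-0.87, -5.16, 0]
    - [-0.87, -5.16, 0]
    - [-0.87, -5.16, 0]
    - [-0.87, -5.16, 0]
    - [0, 0, 0]
    - [0, 0, 0]
    - [0, 0, 3.5]
    - [0, 0, 3.5]
    - [0, 0, 2.5]
    - [0, 0, 1.5]
    - [0, 0, 0.7]
    - [0, 0, 0]
    - [0, 0, 0]
  twist:
    - [0, 0, 0]
    - [0, 0, 0]
    - [0, 0, 0]
    - [0, 0, 0]
    - [0, 0, 0]
    - [0, 0, 0]
    - [0, 0, 0]
    - [0, 0, 0]
    - [0, 0, 0]
    - [0, 0, 0]
    - [0, 0, 0]
    - [0, 0, 0]
    - [0, 0, 0]
    - [0, 0, 0]
    - [0, 0, 0]
    - [0, 0, 0]
    - [0, 0, 0]

```text
t: 29.0
tcp_pos: [0.5686, 0.2046, 0.0477]
tcp_rot: [[0.966, -0.26, 0.002], [-0.26, -0.966, 0.001], [0.001, -0.001, -1.0]]
wrist_force: [-0.2, 0.3, 0.8]
width: 0.0868
```

```bash
python3 go.py .5684 .2047 .045 -15.1
```

```text
t 29.0 p [0.5686 0.2046 0.0477] yaw -15.08 w 0.0868 F [-0.2  0.3  0.8] q [-39.  33.  21. 107. -16.  42. -24.]
shift cm in present axes [-0.03 -0.01  0.27] in target axes [-0.03 -0.01  0.27] twist [-0.001 -0.001  0.   ]
```

send_rows:
  xyz:
    - [0, 0, 0.25]
    - [0, 0, 0]
  twist:
    - [0, 0, 0]
    - [0, 0, 0]

```text
t: 29.25
tcp_pos: [0.568, 0.2046, 0.0444]
tcp_rot: [[0.966, -0.26, 0.0], [-0.26, -0.966, 0.0], [0.0, -0.0, -1.0]]
wrist_force: [-0.2, 0.2, 0.1]
width: 0.0869
```

send_rows:
  xyz:
    - [0, 0, 0]
    - [0, 0, 0]
    - [0, 0, 0]
    - [0, 0, 0]
    - [0, 0, 0]
    - [0, 0, 0]
    - [0, 0, 0]
  twist:
    - [0, 0, 0]
    - [0, 0, 0]
    - [0, 0, 0]
    - [0, 0, 0]
    - [0, 0, 0]
    - [0, 0, 0]
    - [0, 0, 0]
  gripper: 10
  squeeze: 15

```text
t: 30.12
tcp_pos: [0.5679, 0.2044, 0.0442]
tcp_rot: [[0.966, -0.26, -0.0], [-0.26, -0.966, 0.0], [-0.0, -0.0, -1.0]]
wrist_force: [-0.9, 0.7, -0.3]
width: 0.0312
```

```bash
python3 go.py .5582 -.1723 .155 -37.2
```

```text
t 30.125 p [0.5679 0.2044 0.0442] yaw -15.07 w 0.0312 F [-0.9  0.7 -0.3] q [-39.  33.  20. 108. -16.  42. -24.]
shift cm in present axes [  8.85  36.63 -11.08] in target axes [ 22.    30.6  -11.08] twist [-0.     0.     0.386]
```

send_rows:
  xyz:
    - [0, 0, -1]
    - [0, 0, -2.5]
    - [0, 0, -2.5]
    - [0, 0, -2.5]
    - [0, 0, -2.5]
    - [2.75, 3.82, 0]
    - [2.75, 3.82, 0]
    - [2.75, 3.82, 0]
    - [2.75, 3.82, 0]
    - [2.75, 3.82, 0]
    - [2.75, 3.82, 0]
    - [2.75, 3.82, 0]
    - [2.75, 3.82, 0]
    - [0, 0, 0]
    - [0, 0, 2.5]
    - [0, 0, 3]
    - [0, 0, 2.2]
    - [0, 0, 1]
    - [0, 0, 0]
    - [0, 0, 0]
  twist:
    - [0, 0, 0]
    - [0, 0, 0]
    - [0, 0, 0.129]
    - [0, 0, 0.129]
    - [0, 0, 0.129]
    - [0, 0, 0]
    - [0, 0, 0]
    - [0, 0, 0]
    - [0, 0, 0]
    - [0, 0, 0]
    - [0, 0, 0]
    - [0, 0, 0]
    - [0, 0, 0]
    - [0, 0, 0]
    - [0, 0, 0]
    - [0, 0, 0]
    - [0, 0, 0]
    - [0, 0, 0]
    - [0, 0, 0]
    - [0, 0, 0]

```text
t: 32.62
tcp_pos: [0.5589, -0.172, 0.0682]
tcp_rot: [[0.796, -0.605, 0.002], [-0.605, -0.796, -0.0], [0.002, -0.001, -1.0]]
wrist_force: [0.2, -0.5, -0.3]
width: 0.0312
```

```bash
python3 look.py p6; python3 go.py .5582 -.1723 .0442 -37.2
```

```text
t 32.725 p [ 0.5589 -0.1721  0.0682] yaw -37.24 w 0.0309 F [-0.3  1.1 -1.8] q [ -9.  31.  30. 110. -22.  44.  -4.]
shift cm in present axes [-0.05  0.06  2.4 ] in target axes [-0.04  0.06  2.4 ] twist [-0.001 -0.002 -0.001]
```

View pics/p6_scene.png

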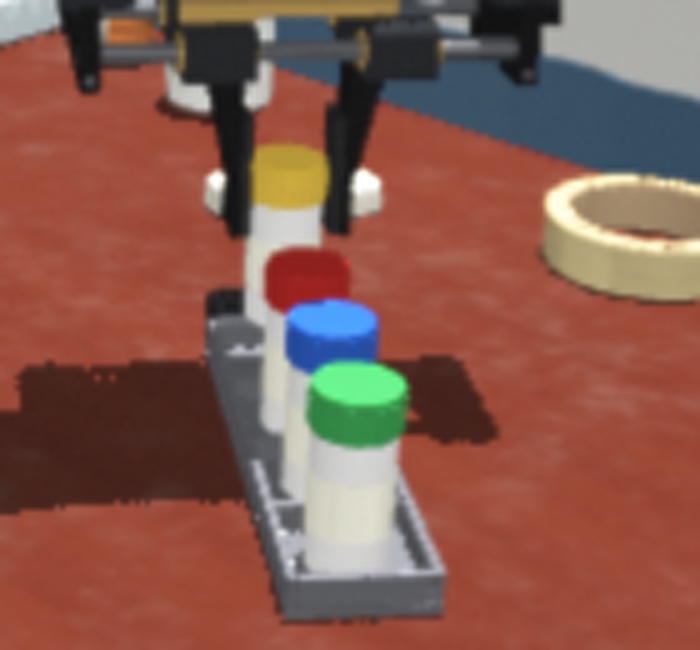

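Yellow is above the bay next to the grip and the other three stand upright. I'll lower it.

send_rows:
  xyz:
    - [0, 0, 1.2]
    - [0, 0, 0.7]
    - [0, 0, 0.25]
    - [0, 0, 0.1]
    - [0, 0, 0.1]
    - [0, 0, 0]
    - [0, 0, 0]
  twist:
    - [0, 0, 0]
    - [0, 0, 0]
    - [0, 0, 0]
    - [0, 0, 0]
    - [0, 0, 0]
    - [0, 0, 0]
    - [0, 0, 0]

```text
t: 33.6
tcp_pos: [0.5583, -0.1721, 0.0442]
tcp_rot: [[0.796, -0.605, 0.0], [-0.605, -0.796, 0.0], [0.0, -0.0, -1.0]]
wrist_force: [-1.1, 0.5, 4.4]
width: 0.0313
```

```bash
python3 go.py .5582 -.1723 .0442 -37.2
```

```text
t 33.6 p [ 0.5583 -0.1721  0.0442] yaw -37.25 w 0.0313 F [-1.1  0.5  4.4] q [ -8.  33.  29. 111. -23.  42.  -3.]
shift cm in present axes [ 0.01  0.02 -0.  ] in target axes [ 0.01  0.02 -0.  ] twist [-0.    -0.    -0.001]
```

send_rows:
  xyz:
    - [0, 0, 0]
    - [0, 0, 0]
    - [0, 0, 0]
    - [0, 0, 0]
    - [0, 0, 0]
    - [0, 0, 0]
    - [0, 0, -2]
    - [0, 0, -4]
    - [0, 0, -5]
    - [0, 0, -4]
    - [0, -5, 0]
    - [0, -5, 0]
    - [0, -5, 0]
    - [0, -5, 0]
    - [0, -5, 0]
    - [0, 0, 0]
    - [0, 0, 0]
  twist:
    - [0, 0, 0]
    - [0, 0, 0]
    - [0, 0, 0]
    - [0, 0, 0]
    - [0, 0, 0]
    - [0, 0, 0]
    - [0, 0, 0]
    - [0, 0, 0]
    - [0, 0, 0]
    - [0, 0, 0]
    - [0, 0, 0]
    - [0, 0, 0]
    - [0, 0, 0]
    - [0, 0, 0]
    - [0, 0, 0]
    - [0, 0, 0]
    - [0, 0, 0]
  gripper: 100

```text
t: 35.72
tcp_pos: [0.7092, 0.0262, 0.1946]
tcp_rot: [[0.796, -0.605, 0.0], [-0.605, -0.796, -0.001], [0.001, 0.001, -1.0]]
wrist_force: [-0.1, -0.5, 1.0]
width: 0.0868
```

```bash
python3 look.py p7; python3 go.py .5582 -.1723 .0442 -37.2
```

```text
t 35.825 p [0.709  0.025  0.1947] yaw -37.39 w 0.0871 F [ 1.3 -0.4 -0.6] q [-26.  34.  32.  86. -19.  66. -28.]
shift cm in present axes [-1.000e-02  2.483e+01  1.506e+01] in target axes [-0.08 24.83 15.05] twist [ 0.    -0.001 -0.003]
```

View pics/p7_scene.png

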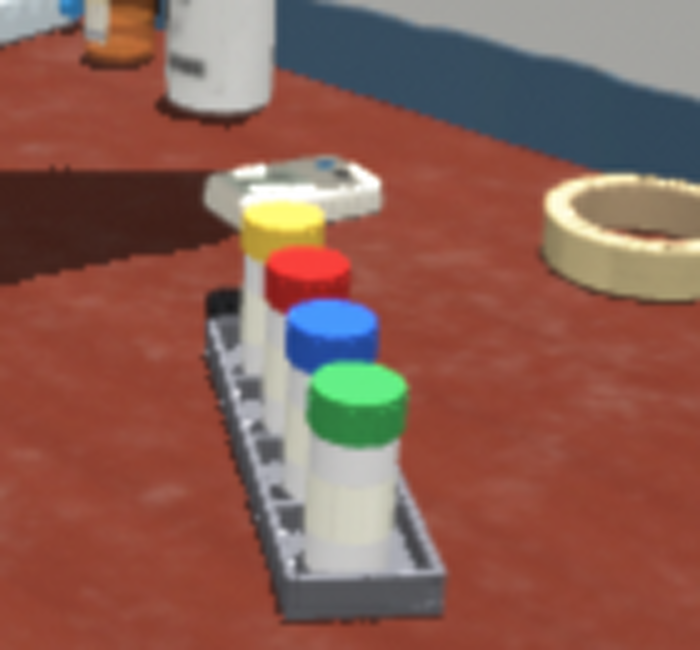

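View pics/p7_top.png

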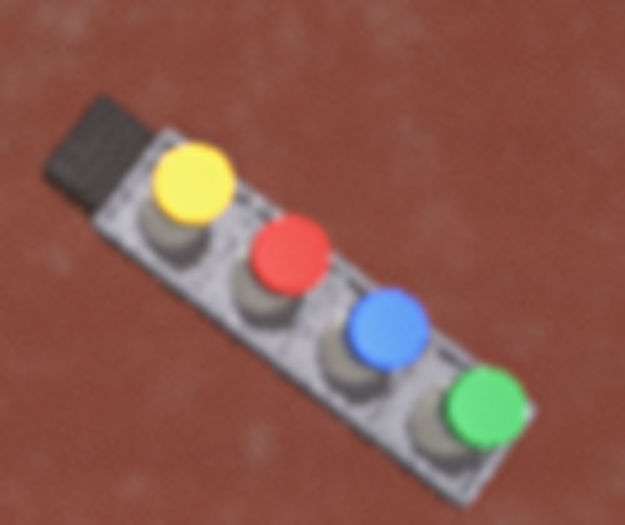

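Both pictures show yellow, red, blue and green from the grip outward, each upright in its bay. One last look to check the arm is clear.

```bash
python3 - <<'E'
from h import *
a=cam('scene')['color']; b=cam('top')['color']
cv2.imwrite('pics/fin.png',cv2.resize(np.vstack([a,b]),None,fx=.78,fy=.78))
E
```

```text
(no output)
```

View pics/fin.png

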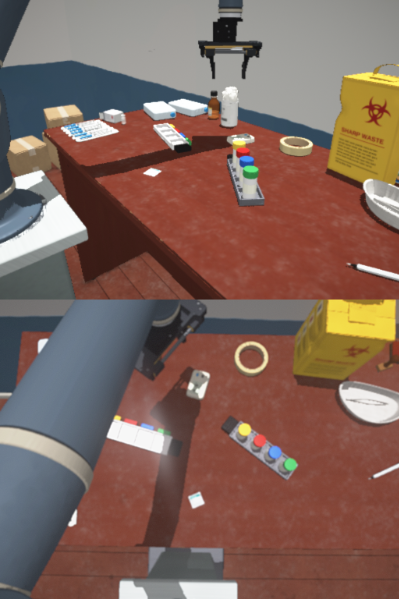

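The gripper hangs free above the desk, the white rack is empty and all the other objects in view are where they were. I'll hand in.

```bash
python3 -c "
from rig import bot
print(bot.observe()['t']); print(bot.close_job())"
```

```text
35.925
the job is handed in; nothing more can be done
None
```

All four pots are now in the grey rack in reverse order, and I handed the job in at 35.9 s. From the grey rack's grip outward they stand yellow, red, blue, green. In the white rack the order from the grip was green, blue, red, yellow, which its colour tabs confirmed.

- **Setting down:** I lowered each pot to the height it was gripped at, and released it only once it touched the bay floor (4.4 to 6.7 N).
- **Last pictures:** both cameras show the four pots upright, one to a bay. The white rack is empty and the gripper is open and clear of everything.
- **Disagreement:** before the first move, the scene camera put the white rack about 2–3 mm away from the top camera's fit. That was too little to affect the grasps, and no check failed.

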